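# Turn the syrup carousel to bring the squat jar to the serving tongue

### The arm

A 7-joint arm with a two-finger parallel gripper is mounted at the origin on the work surface. World frame = base frame: x ahead of the robot, y to its left, z up, the work surface at z = 0. Lengths are in m, angles in degrees, forces in N, time in s.
With the tool pointing down it reaches from about 0.425 to 0.825 m from the base axis. Payload 3.6 kg.
Tool frame: the origin (TCP) lies where the fingers leave the gripper's body, on its centre line; the fingertips stand 84 mm ahead of it and the grasp point (between the pads) lies 65 mm ahead of it; z points along the fingers, y is the direction in which the jaws open and shut (so a half turn about z gives the same grasp; the last joint's range is limited). The gripper opens to 93 mm and grips with 3 to 60 N. Pads are 15 mm wide; open, the fingers measure 128 mm over their backs; the gripper's body (75 mm by 188 mm) begins 65 mm behind the grasp point.
Start: joints at [-1.518, 35.231, -0.722, 81.555, 0.464, 63.22, -2.315], TCP at [0.65, 0, 0.303] pointing down, gripper open.
Joint ranges: [-178.69, 178.69], [-17.37, 117.87], [-77.05, 75.6], [15.02, 138.74], [-78.02, 258.01], [0.78, 113.62], [-162.83, 162.83]. Speed limits (degrees/s): [159.86, 159.86, 180, 180, 180, 180, 180].

### API

Orientations are given as [roll, pitch, yaw] about the fixed x, y, z axes, in that order (R = Rz(yaw) Ry(pitch) Rx(roll)).
In Python, from rig import r, imaging gives the robot as it stands.
- The arm moves only by the tool send_rows, never from a script. Its argument "deltas" is one flat list of numbers, 6 for each row, row after row: the shift along the tool's x, y, z in cm, then the turn, a rotation vector about the tool's x, y, z in rad. A call has 1 to 10 rows; each row shifts and turns the pose as measured when the row begins, along the tool's axes as they then stand; what a row does not reach is not made up. A row lasts 1/8 s, in which the tool goes at most 62.5 mm and 10.7 degrees, less where a joint would pass 70% of its speed; a pose out of reach is approached as far as the arm can. A call is refused whole if a number of a shift passes 6.25 or a number of a turn 0.188, either way. A call with a gripper value outside its range is refused whole. "hand" is the opening, from 0 (shut) to 1 (fully open), set as the call begins (left out, the last holds). The fingers move at their own pace and stop on an object; "force" is the grip in N (left out, the last holds). Time passes only in rows, so rows that do not move let the fingers close. It gives the time, the measured TCP pose, the force and the opening at its end, in the units of the state.
- r.get_state(): the state, without advancing time (a new reading comes with each control period).
- imaging.read_camera(name): name is "scene" or "side" or "wrist"; returns (picture, depth): 384x512x3 uint8, red, green, blue; 384x512 float32, m along the optical axis (not along the pixel's ray), 0 where there is no reading.
- imaging.camera_info(name): a dict with "mtx" (3x3 intrinsics, pixels), "pose" (4x4, takes a point from camera to world coordinates). Camera axes: x right, y down, z forward; pixel columns grow to the right and rows downward; lengths in m; the calibration is good to about 2 mm. A picture is of the moment at which its call begins: read the wrist's pose just before it. camera_info takes no time and is no camera call; for the wrist camera it gives the pose at the moment of the call.
- r.job_done(): hands the job in, once; it reports no verdict.
The state is a dict: "clock": time; "qpos": joint angles; "qvel": joint speeds; "joint_efforts": joint torques, N m; "position": TCP position; "tool_rot": TCP orientation; "force": force on the tool from outside, world axes, zero at the start; "moment": the same for the moment, N m; "gripper_width": finger opening in m.
Only numpy, scipy, OpenCV 4.12 (cv2) and the standard library are available. Lean on these libraries where they do the work, as an engineer would, in place of code of your own. Each camera call takes 0.05 s, during which the arm holds its last target.

### The job

Gently push one of the arms of the handle on top of the syrup carousel to turn it until the squat jar stands right behind the black serving tongue, centred on the tongue's middle line. Only push, without gripping the handle or spinning the carousel: do not touch, lift or upset any of the containers on it, and leave everything else on the counter where it is.

Things in the scene. Friction and masses are not known exactly. Their poses are not given: they have to be found in the camera images.
- base: Fixed black base of the carousel, mostly under the deck. Origin on the turning axis, on the counter; z up. Its serving tongue, a 50 mm wide black block with a thin steel line along its middle, sticks out from under the deck along the base's own -x: it shows from 133 to 175 mm from the axis and is 31 mm high.
- carousel: Turning wooden deck, 240 mm across, top at 30 mm height; origin on its vertical axis at 15 mm, z up. Turns freely both ways (more than a full turn) and stays where left: friction 0.22 N m plus slight damping, some 3 N at 80 mm radius. Four seats (steel rings 8 mm high, 68 mm inside) 78 mm from the axis along its own -x, -y, +x, +y hold one container each. A central steel post, 28 mm thick, carries the handle.
- star: The four-armed dark steel handle fixed on top of the carousel, turning with it. Origin and axes as the carousel's; its arms run out at 45 degrees between these x and y axes.
- arm0_tip (a point): Outer end of arm 0 of the four-armed handle, 100 mm from the axis, at half the arm's height (204 mm). Each arm is a straight level dark steel bar, 12 mm wide, 190 to 218 mm above the counter, radial from a hub 40 mm across and 222 mm high. Arms are 90 degrees apart, half-way between the seats (45 degrees from them), above all containers.
- arm1_tip (a point): Outer end of arm 1 of the four-armed handle, 100 mm from the axis, at half the arm's height (204 mm). Each arm is a straight level dark steel bar, 12 mm wide, 190 to 218 mm above the counter, radial from a hub 40 mm across and 222 mm high. Arms are 90 degrees apart, half-way between the seats (45 degrees from them), above all containers.
- arm2_tip (a point): Outer end of arm 2 of the four-armed handle, 100 mm from the axis, at half the arm's height (204 mm). Each arm is a straight level dark steel bar, 12 mm wide, 190 to 218 mm above the counter, radial from a hub 40 mm across and 222 mm high. Arms are 90 degrees apart, half-way between the seats (45 degrees from them), above all containers.
- arm3_tip (a point): Outer end of arm 3 of the four-armed handle, 100 mm from the axis, at half the arm's height (204 mm). Each arm is a straight level dark steel bar, 12 mm wide, 190 to 218 mm above the counter, radial from a hub 40 mm across and 222 mm high. Arms are 90 degrees apart, half-way between the seats (45 degrees from them), above all containers.
- jar_center (a point): Centre (half-way up) of the jar: the squat one of the four amber glass containers with black caps on the carousel, 60 mm diameter and only 75 mm high with its lid (top 105 mm above the counter). Loose in its seat with about 4 mm of play. Which seat it has varies.
- bottle_a_center (a point): Centre (half-way up) of a tall narrow-necked amber bottle on the carousel, 54 mm diameter, 130 mm high (top 160 mm above the counter), loose in its seat.
- bottle_b_center (a point): Centre (half-way up) of a tall narrow-necked amber bottle on the carousel, 58 mm diameter, 122 mm high (top 152 mm above the counter), loose in its seat.
- bottle_c_center (a point): Centre (half-way up) of a tall narrow-necked amber bottle on the carousel, 50 mm diameter, 118 mm high (top 148 mm above the counter), loose in its seat.
- glass: Drinking glass on the counter near the carousel, 70 mm diameter, 100 mm high, origin under its centre. Leave alone.
- mug: White mug near the carousel, 80 mm diameter, 85 mm high, origin under its centre. Leave alone.
- pitcher: Steel milk pitcher near the carousel, 90 mm diameter, 95 mm high, with a wire handle, origin under its centre. Leave alone.
- tamper: Coffee tamper near the carousel, standing on its 58 mm steel foot, 90 mm high, origin under its centre. Leave alone.
- spoon: Spoon lying on the counter to the right. Leave alone.
- can: Aluminium can on the counter to the left, 74 mm diameter, 110 mm high, origin under its centre. Leave alone.
Things that resemble listed ones, but are neither listed nor needed, are in the scene too. Leave any yellow look-alike of the part that bears bottle_c_center alone. What is shaped like the part that bears bottle_b_center but blue is not meant.

How it is judged (in metres and radians):
On the way, in this order (a step that is already met when the one before it is completed fails the run):
1. a finger pushes the handle, with the jar still away from the tongue (contact force between the fingers and star above 0.5 N and not (y of jar_center in the frame of base between -0.012 and 0.012 m and x of jar_center in the frame of base below -0.05 m)), for 0.05 s.
2. the jar comes to rest behind the serving tongue (y of jar_center in the frame of base between -0.012 and 0.012 m and x of jar_center in the frame of base below -0.05 m and angular speed of carousel below 0.05 rad/s), for 0.2 s.
At the end, for the whole second after the job is handed in: The jar's centre is within 12 mm of the tongue's middle line (continued across the deck), on the tongue's side of the axis; the carousel is at rest (under 0.05 rad/s); all four containers stand upright (within 0.12 rad) in their seats (66 to 92 mm from the axis, not raised by more than 8 mm) (all of step 2 and horizontal distance between jar_center and carousel between 0.066 and 0.092 m and height (world z) of jar_center below 0.0755 m and angle between each of jar_center, bottle_a_center, bottle_b_center, bottle_c_center's own z axis and vertical below 0.12 rad and horizontal distance between bottle_a_center and carousel between 0.066 and 0.092 m and height (world z) of bottle_a_center below 0.103 m and horizontal distance between bottle_b_center and carousel between 0.066 and 0.092 m and height (world z) of bottle_b_center below 0.099 m and horizontal distance between bottle_c_center and carousel between 0.066 and 0.092 m and height (world z) of bottle_c_center below 0.097 m); the robot touches nothing.
It fails at once if a container on the carousel is touched by the robot (contact force between any of the fingers, the arm and jar above 0.5 N or contact force between any of the fingers, the arm and bottle_a above 0.5 N or contact force between any of the fingers, the arm and bottle_b above 0.5 N or contact force between any of the fingers, the arm and bottle_c above 0.5 N).
It fails at once if a container is lifted out of its seat (by more than 10 mm) or tips (by more than 0.3 rad) (height (world z) of jar_center above 0.0775 m or angle between any of jar_center, bottle_a_center, bottle_b_center, bottle_c_center's own z axis and vertical above 0.3 rad or height (world z) of bottle_a_center above 0.105 m or height (world z) of bottle_b_center above 0.101 m or height (world z) of bottle_c_center above 0.099 m).
It fails at once if a thing standing or lying on the counter is moved by more than 20 mm (distance of any of glass, mug, pitcher, tamper, spoon, can from where it was at the start of the episode above 0.02 m).
It fails at once if the carousel is pushed or gripped with more than 25 N (contact force between the fingers and carousel above 25 N).
It fails at once if the carousel is spun (faster than 3 rad/s) (angular speed of carousel above 3 rad/s).
It also fails if it takes over 45 s, if anything falls off the work surface, if the arm or the gripper's body presses on something with over 40 N, if the wrist force passes 120 N, or if a joint passes its speed limit or range.

## Working session

There is one attempt and no reset: what is moved stays moved. The work goes in short steps, Python scripts to look and compute and a tool call to move; the robot and the scene stay as the last step left them, time stands still between calls to the robot, and variables do not carry over. Pictures are saved under pics/ and viewed, and the job is handed in when it is done.

Besides the shell and the picture viewer there is one more tool, called after "Call:" as name(argument=value, ...) on one line, values as JSON. send_rows: Moves the arm, as the interface text tells. Its arguments: {"type":"object","properties":{"deltas":{"type":"array","items":{"type":"number"}},"hand":{"type":"number"},"force":{"type":"number"}},"required":["deltas"]}

```bash
ls; mkdir -p pics
cat > h.py <<'E'
from rig import r, imaging
import numpy as np, cv2
def grab(n):
    info=imaging.camera_info(n); p,d=imaging.read_camera(n); return p,d,np.array(info['mtx']),np.array(info['pose'])
def save(n,p): cv2.imwrite(n,cv2.cvtColor(p,cv2.COLOR_RGB2BGR))
def ray(K,T,u,v,z):
    d=T[:3,:3]@np.linalg.inv(K)@np.array([u,v,1.]); o=T[:3,3]; return o+d*(z-o[2])/d[2]
def proj(K,T,P):
    P=np.atleast_2d(P); c=(P-T[:3,3])@T[:3,:3]; q=c@K.T; return q[:,:2]/q[:,2:]
def pts(K,T,d):
    v,u=np.mgrid[:d.shape[0],:d.shape[1]]; X=np.stack([(u-K[0,2])/K[0,0]*d,(v-K[1,2])/K[1,1]*d,d],-1); W=X@T[:3,:3].T+T[:3,3]; W[d==0]=np.nan; return W
E
python3 - <<'E'
from h import *
for n in ['scene','side','wrist']:
    p,d,K,T=grab(n); save(f'pics/{n}0.png',p); np.savez(f'{n}0.npz',p=p,d=d,K=K,T=T); print(n,K.tolist(),T.round(3).tolist())
print(r.get_state())
E
```

```text
pics
scene [[347.1110996652377, 0.0, 257.3845564298959], [0.0, 347.1110996652377, 192.29968489872996], [0.0, 0.0, 1.0]] [[-0.454, 0.75, -0.48, 1.125], [0.891, 0.388, -0.236, 0.297], [0.009, -0.535, -0.845, 1.13], [0.0, 0.0, 0.0, 1.0]]
side [[362.8791708452182, 0.0, 249.38169418672817], [0.0, 362.8791708452182, 194.43598655160605], [0.0, 0.0, 1.0]] [[0.387, -0.554, 0.737, -0.309], [-0.922, -0.236, 0.306, -0.343], [0.005, -0.798, -0.602, 0.874], [0.0, 0.0, 0.0, 1.0]]
wrist [[320.530546535399, 0.0, 252.71854733826626], [0.0, 320.530546535399, 190.699937651299], [0.0, 0.0, 1.0]] [[1.0, 0.0, -0.002, 0.65], [-0.0, -0.964, -0.266, 0.075], [-0.002, 0.266, -0.964, 0.383], [0.0, 0.0, 0.0, 1.0]]
{'clock': 0.15, 'qpos': array([-1.51665379, 35.27562936, -0.72107601, 81.61765447,  0.46516533,
       63.21816757, -2.31542042]), 'qvel': array([-0.01791875, -0.11776232, -0.11208245, -0.24067523,  0.04190038,
       -0.0110008 , -0.07379   ]), 'joint_efforts': array([ 1.13936116e-03, -4.59350109e+01,  2.09416850e-01, -1.65943640e+01,
       -6.11101720e-02,  1.81601685e-02,  1.63591380e-04]), 'position': array([ 6.49578912e-01, -2.18049099e-05,  3.01872239e-01]), 'tool_rot': array([-1.79891481e+02,  2.83265084e-03,  9.00003133e+01]), 'force': array([-0.6559624 , -0.15146218, -0.43637658]), 'moment': array([-0.01195986,  0.03085339,  0.06747894]), 'gripper_width': 0.09327296190742784}
```

View pics/scene0.png

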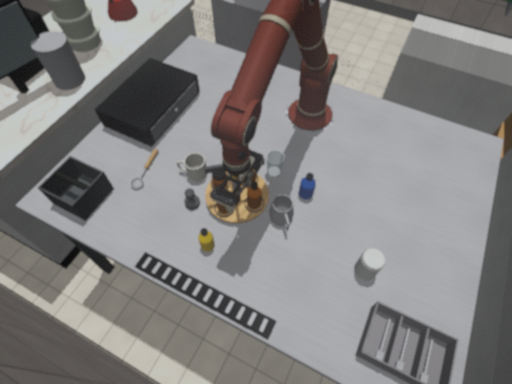

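View pics/side0.png

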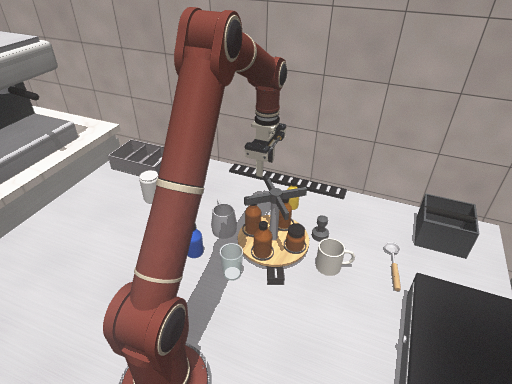

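View pics/wrist0.png

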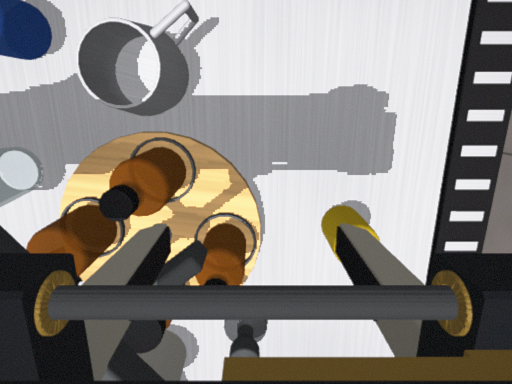

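Run:
```python
from h import *
D=np.load('side0.npz'); p,d,K,T=[D[k] for k in 'pdKT']
c=p[150:300,200:360]; save('pics/sidecrop.png',cv2.resize(c,None,fx=5,fy=5,interpolation=cv2.INTER_CUBIC)[:600*2//2+150])
for n in ['side','scene','wrist']:
    D=np.load(n+'0.npz'); p,d,K,T=[D[k] for k in 'pdKT']
    W=pts(K,T,d); hsv=cv2.cvtColor(p,cv2.COLOR_RGB2HSV)
    wood=(hsv[...,0]>10)&(hsv[...,0]<25)&(hsv[...,1]>60)&(hsv[...,2]>120)&(abs(W[...,2]-.03)<.006)&(abs(W[...,1])<.35)
    P=W[wood]; print(n,'deck',len(P),np.median(P,0).round(4))
    if len(P)>20:
        (cx,cy),rad=cv2.minEnclosingCircle(P[:,:2].astype(np.float32)); print('circ',cx,cy,rad)
    arm=(W[...,2]>.212)&(W[...,2]<.224)&(hsv[...,2]<130)
    ar=W[arm]; print('arms',len(ar), np.nanmedian(ar,0))
    np.save(n+'_arm.npy',ar)
```

```text
side deck 1145 [ 0.4867 -0.1022  0.029 ]
circ 0.586361289024353 -0.08326020836830139 0.17110180854797363
arms 600 [ 0.5203119  -0.05711822  0.21677116]
scene deck 723 [ 0.5967 -0.0442  0.0299]
circ 0.541218101978302 -0.07670213282108307 0.118449866771698
arms 523 [ 0.41622528 -1.0175892   0.21779345]
wrist deck 9453 [ 0.5687 -0.0221  0.0295]
circ 0.5981976389884949 -0.06834878027439117 0.17588837444782257
arms 1407 [ 0.60564261 -0.01893752  0.21719564]
```

View pics/sidecrop.png

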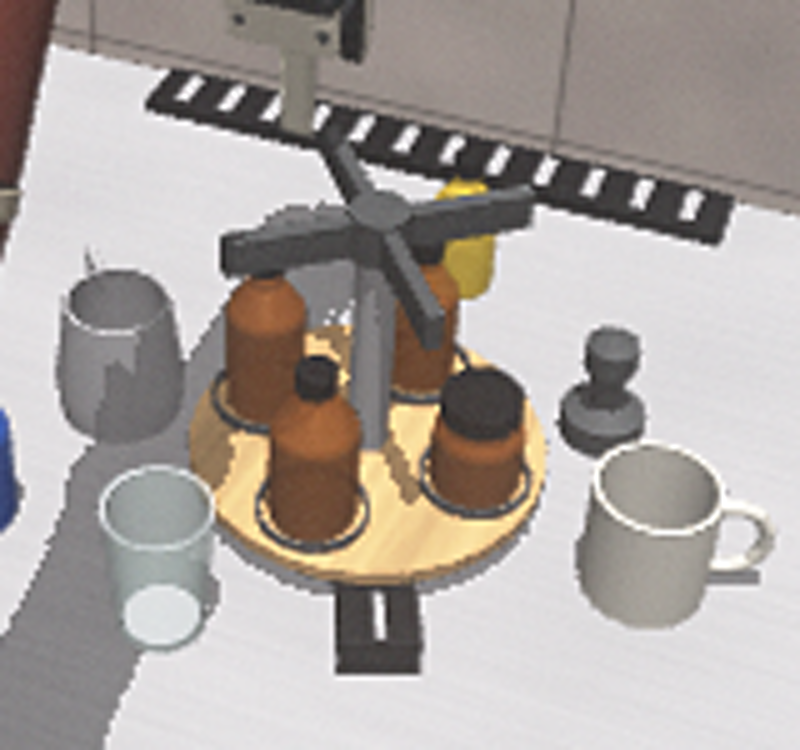

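Run:
```python
from h import *
D=np.load('side0.npz'); p,d,K,T=[D[k] for k in 'pdKT']
W=pts(K,T,d); hsv=cv2.cvtColor(p,cv2.COLOR_RGB2HSV)
box=np.zeros(d.shape,bool); box[150:300,200:330]=1
# deck
wood=(hsv[...,0]>8)&(hsv[...,0]<28)&(hsv[...,1]>50)&(hsv[...,2]>110)&(abs(W[...,2]-.03)<.006)&box
P=W[wood]; print('deck',len(P),P[:,2].mean()); 
from scipy.spatial import ConvexHull
h=P[ConvexHull(P[:,:2]).vertices]; (cx,cy),R=cv2.minEnclosingCircle(P[:,:2].astype(np.float32)); print('deck circ',cx,cy,R)
# arms
arm=(W[...,2]>.21)&(W[...,2]<.219)&box&(W[...,0]<.66)&(hsv[...,1]<90)&(hsv[...,2]<140)
n,l,s,c=cv2.connectedComponentsWithStats(arm.astype(np.uint8)); 
for i in range(1,n):
    if s[i,4]>20:
        A=W[l==i]; print('armcc',s[i],A.min(0).round(3),A.max(0).round(3))
cap=(W[...,2]>.100)&(W[...,2]<.110)&box&(hsv[...,2]<90)
n,l,s,c=cv2.connectedComponentsWithStats(cap.astype(np.uint8))
for i in range(1,n):
    if s[i,4]>15:
        A=W[l==i]; print('cap',s[i],np.median(A,0).round(4),A.min(0).round(3),A.max(0).round(3),cv2.minEnclosingCircle(A[:,:2].astype(np.float32)))
t=(abs(W[...,2]-.031)<.005)&box&(hsv[...,2]<90)
n,l,s,c=cv2.connectedComponentsWithStats(t.astype(np.uint8))
for i in range(1,n):
    if s[i,4]>25:
        A=W[l==i]; print('tongue',s[i],A.mean(0).round(4),cv2.minAreaRect(A[:,:2].astype(np.float32)))
t=(hsv[...,2]>170)&box&(hsv[...,1]<40); 
n,l,s,c=cv2.connectedComponentsWithStats(t.astype(np.uint8))
for i in range(1,n):
    if 4<s[i,4]<40 and s[i,1]>255: print('line',s[i],W[l==i].round(4).tolist())
```

```text
deck 1174 0.029041035964049375
deck circ 0.586361289024353 -0.08326020836830139 0.17110180854797363
armcc [265 175  10  15  57] [ 0.545 -0.063  0.21 ] [ 0.615 -0.015  0.219]
armcc [244 187  63  28 294] [ 0.455 -0.157  0.21 ] [0.595 0.001 0.219]
cap [288 224  16  12 153] [ 0.5228 -0.1551  0.1041] [ 0.499 -0.179  0.1  ] [ 0.553 -0.129  0.109] ((0.5260534286499023, -0.15472565591335297), 0.027192672714591026)
tongue [267 268  17  12 145] [ 0.3919 -0.1367  0.029 ] ((0.3927479684352875, -0.1365310698747635), (0.04415903612971306, 0.04658329486846924), 25.620399475097656)
line [275 269   2   9  18] [[0.4051, -0.1313, 0.0328], [0.4083, -0.1336, 0.0305], [0.4043, -0.1318, 0.0294], [0.4034, -0.1352, 0.0318], [0.401, -0.133, 0.0288], [0.4024, -0.1357, 0.0286], [0.3938, -0.1353, 0.0331], [0.3985, -0.1371, 0.0289], [0.3933, -0.1357, 0.0293], [0.3935, -0.1388, 0.0304], [0.3902, -0.1369, 0.0286], [0.3884, -0.1405, 0.0322], [0.3855, -0.1384, 0.0299], [0.3861, -0.1414, 0.0306], [0.3814, -0.1399, 0.0305], [0.382, -0.1428, 0.0312], [0.3789, -0.1408, 0.0292], [0.3776, -0.1443, 0.0322]]
```

Run:
```python
from h import *
from scipy.optimize import least_squares
for n,box in [('side',(150,300,225,325)),('scene',(160,240,190,285)),('wrist',(100,384,0,300))]:
    D=np.load(n+'0.npz'); p,d,K,T=[D[k] for k in 'pdKT']
    W=pts(K,T,d); hsv=cv2.cvtColor(p,cv2.COLOR_RGB2HSV)
    m=(hsv[...,0]>8)&(hsv[...,0]<28)&(hsv[...,1]>50)&(hsv[...,2]>110)&(W[...,2]>.024)&(W[...,2]<.036)
    b=np.zeros_like(m); b[box[0]:box[1],box[2]:box[3]]=1; m&=b
    v,u=np.nonzero(m); P=np.array([ray(K,T,a,c,.03)[:2] for a,c in zip(u,v)])
    if len(P)<30: continue
    k=np.linalg.norm(P-[.54,-.077],axis=1)<.14; P=P[k]
    h=P[cv2.convexHull(P.astype(np.float32),returnPoints=False).ravel()]
    f=lambda q:(np.hypot(*(h-q[:2]).T)-.1195)
    s=least_squares(f,[.54,-.077],loss='soft_l1',f_scale=.001); print(n,len(P),len(h),s.x.round(4),f(s.x).round(3))
D=np.load('side0.npz'); p,d,K,T=[D[k] for k in 'pdKT']
# hub top ellipse pixel (380,210)/5+200,150
c=(200+380/5-.4,150+209/5-.4); print('hub',ray(K,T,*c,.222))
# arm tips side
for nm,(a,b) in {'front':(432,333),'left':(222,250),'right':(530,203),'back':(332,148)}.items(): print(nm,ray(K,T,200+a/5-.4,150+b/5-.4,.204))
# cap centre fit by rays
print('cap',ray(K,T,200+483/5-.4,150+395/5-.4,.105))
for a,b in [(378,640),(379,592)]: print('line',ray(K,T,200+a/5-.4,150+b/5-.4,.031))
for a,b in [(338,588),(337,650),(422,648),(415,588)]: print('tonguecorner',ray(K,T,200+a/5-.4,150+b/5-.4,.031))
p=np.ascontiguousarray(p)
im=cv2.resize(p[160:290,210:340],None,fx=6,fy=6,interpolation=cv2.INTER_NEAREST); save('pics/side_big.png',im[:600,:])
D=np.load('scene0.npz'); p=D['p']; save('pics/scene_big.png',cv2.resize(p[140:240,170:303],None,fx=6,fy=6,interpolation=cv2.INTER_CUBIC))
```

```text
side 1152 35 [ 0.5322 -0.079 ] [ 0.002 -0.001  0.001  0.001 -0.001  0.    -0.001 -0.001 -0.001 -0.002
 -0.001 -0.001 -0.002 -0.001  0.001  0.    -0.001  0.001 -0.     0.002
  0.001  0.001  0.001  0.    -0.    -0.001 -0.001 -0.001 -0.002 -0.003
 -0.003 -0.002 -0.002 -0.001  0.001]
scene 882 33 [ 0.5407 -0.0763] [ 0.     0.     0.    -0.001 -0.003 -0.002 -0.    -0.001 -0.002 -0.001
 -0.001 -0.002 -0.001 -0.002 -0.002 -0.001  0.    -0.002 -0.01  -0.003
 -0.002 -0.001 -0.001 -0.001 -0.001 -0.001 -0.002 -0.002 -0.002 -0.001
  0.     0.001  0.   ]
wrist 10652 57 [ 0.539  -0.0749] [-0.    -0.     0.    -0.    -0.     0.     0.    -0.    -0.    -0.
 -0.    -0.    -0.    -0.    -0.    -0.     0.001  0.001  0.     0.
 -0.001 -0.001 -0.    -0.001 -0.001 -0.    -0.001 -0.001 -0.001 -0.001
 -0.001 -0.001 -0.001 -0.001 -0.001 -0.001 -0.001 -0.001 -0.001 -0.001
 -0.001 -0.001 -0.001 -0.047 -0.046 -0.045 -0.043 -0.04  -0.002 -0.001
 -0.001 -0.001 -0.001 -0.001 -0.001 -0.001 -0.001]
hub [ 0.53376602 -0.07815721  0.222     ]
front [ 0.45684582 -0.13757325  0.204     ]
left [0.48053711 0.00282491 0.204     ]
right [ 0.59972846 -0.15483599  0.204     ]
back [ 0.60763432 -0.0199384   0.204     ]
cap [ 0.52561223 -0.15532414  0.105     ]
line [ 0.37551368 -0.1425692   0.031     ]
line [ 0.41086915 -0.13068204  0.031     ]
tonguecorner [ 0.40411064 -0.1065915   0.031     ]
tonguecorner [ 0.35900429 -0.12284869  0.031     ]
tonguecorner [ 0.37997757 -0.16846849  0.031     ]
tonguecorner [ 0.42246771 -0.14983573  0.031     ]
```

View pics/scene_big.png

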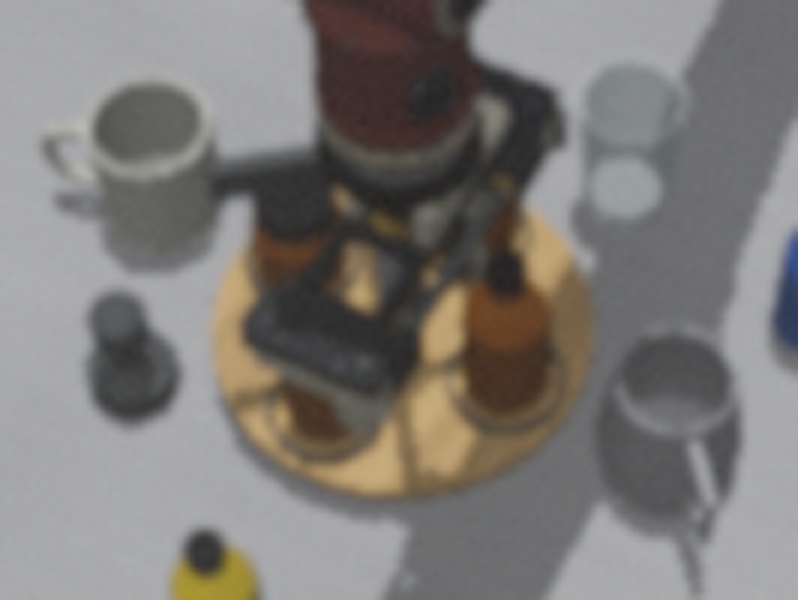

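The crop shows the jar at crop (482,440), which is side px (296,238), and the tongue at side px (275,275). Only two things could be the jar: the containers in the seats. The other three have narrow necks, so the short, wide-capped one is the jar. The yellow look-alike stands off the deck. By rays, the tongue is at about 202° from the axis and the jar at about 262°, so the carousel has to turn about 60° clockwise. I'll raise the arm, then close the fingers.

Call:
send_rows(deltas=[0,0,-1.5,0,0,0,0,0,-1.5,0,0,0,0,0,-1,0,0,0,0,0,0,0,0,0])

```text
clock: 0.65
position: [0.6499, 0.0, 0.3455]
tool_rot: [-180.0, -0.0, 90.0]
force: [0.4, -0.9, -0.3]
gripper_width: 0.0929
```

Call:
send_rows(deltas=[2,-2,0,0,0,0,2,-2,0,0,0,0,2,-2,0,0,0,0,2,-1,0,0,0,0,0,0,0,0,0,0], hand=0, force=20)

```text
clock: 1.27
position: [0.5774, 0.0816, 0.3447]
tool_rot: [-179.9, 0.0, 89.9]
force: [-0.4, 0.2, -0.3]
gripper_width: 0.0472
```

Run:
```python
from h import *
for n in ['scene','side','wrist']:
    p,d,K,T=grab(n); np.savez(f'{n}1.npz',p=p,d=d,K=K,T=T)
    if n=='scene': p=cv2.resize(p[110:250,160:320],None,fx=4,fy=4,interpolation=cv2.INTER_CUBIC)
    if n=='side': p=cv2.resize(p[140:300,190:350],None,fx=3.75,fy=3.75,interpolation=cv2.INTER_CUBIC)
    save(f'pics/{n}1.png',p)
s=r.get_state(); print(s['position'],s['tool_rot'],s['gripper_width'],s['force'],s['clock'])
```

```text
[0.57866061 0.07810236 0.34451605] [-1.79942817e+02  1.64668381e-01  8.96222956e+01] 0.03505302286740636 [-0.45874497 -0.12982537 -0.09718578] 1.425
```

View pics/scene1.png

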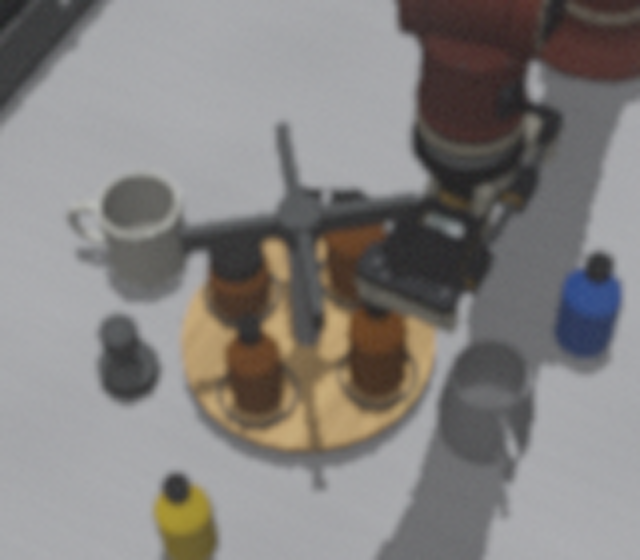

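View pics/side1.png

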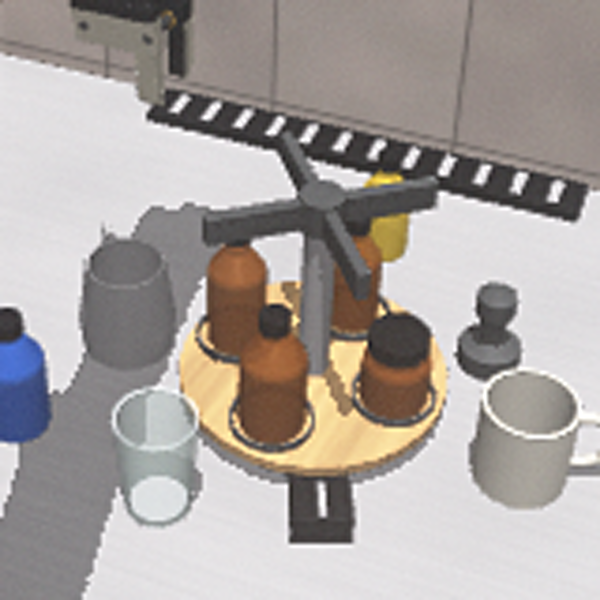

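View pics/wrist1.png

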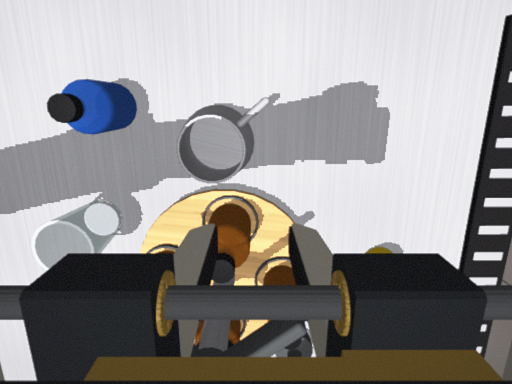

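```bash
cat > meas.py <<'E'
from h import *
from scipy.optimize import least_squares
def armfit(p,d,K,T,c0,nm,a0=38):
    W=pts(K,T,d); hsv=cv2.cvtColor(p,cv2.COLOR_RGB2HSV)
    m=(W[...,2]>.208)&(W[...,2]<.228)&(np.hypot(W[...,0]-c0[0],W[...,1]-c0[1])<.11)&(hsv[...,1]<110)&(hsv[...,2]<140)
    v,u=np.nonzero(m)
    P=np.array([ray(K,T,a,b,.218)[:2] for a,b in zip(u,v)])
    def f(q):
        x=P-q[:2]; t=np.arctan2(x[:,1],x[:,0])-q[2]; t=(t+np.pi/4)%(np.pi/2)-np.pi/4
        rr=np.hypot(*x.T); return np.maximum(abs(rr*np.sin(t))-.006,0)*(rr>.022)
    def g(q):
        x=P-q[:2]; t=np.arctan2(x[:,1],x[:,0])-q[2]; t=(t+np.pi/4)%(np.pi/2)-np.pi/4
        rr=np.hypot(*x.T); return rr*np.sin(t)*(rr>.022)
    s=least_squares(g,[c0[0],c0[1],np.radians(a0)],loss='soft_l1',f_scale=.003)
    print(nm,'arms n',len(P),'axis',s.x[:2].round(4),'ang',np.degrees(s.x[2]).round(2),'rms',np.sqrt(np.mean(g(s.x)**2)).round(4),'z',np.median(W[m][:,2]).round(4))
    return s.x
def jarcap(p,d,K,T,c0,nm):
    W=pts(K,T,d); hsv=cv2.cvtColor(p,cv2.COLOR_RGB2HSV)
    m=(W[...,2]>.099)&(W[...,2]<.111)&(np.hypot(W[...,0]-c0[0],W[...,1]-c0[1])<.12)&(hsv[...,2]<75)&(hsv[...,1]<150)
    n,l,s,c=cv2.connectedComponentsWithStats(m.astype(np.uint8)); 
    if n<2: print('no cap'); return
    i=1+np.argmax(s[1:,4]); v,u=np.nonzero(l==i)
    P=np.array([ray(K,T,a,b,.105)[:2] for a,b in zip(u,v)],np.float32)
    c=cv2.minEnclosingCircle(P); print(nm,'cap px',s[i].tolist(),'circ',np.round(c[0],4),round(c[1],4),'mean',P.mean(0).round(4)); return np.array(c[0])
def tongue(p,d,K,T,nm):
    W=pts(K,T,d); hsv=cv2.cvtColor(p,cv2.COLOR_RGB2HSV)
    m=(W[...,2]>.022)&(W[...,2]<.04)&(np.hypot(W[...,0]-.39,W[...,1]+.137)<.04)&(hsv[...,2]<90)
    m=cv2.morphologyEx(m.astype(np.uint8),cv2.MORPH_CLOSE,np.ones((5,5)))
    v,u=np.nonzero(m); P=np.array([ray(K,T,a,b,.031)[:2] for a,b in zip(u,v)],np.float32)
    if len(P)<20: print(nm,'no tongue'); return
    print(nm,'tongue',len(P),P.mean(0).round(4),cv2.minAreaRect(P))
E
python3 - <<'E'
from meas import *
for n in ['scene','side']:
    D=np.load(n+'1.npz'); a=[D[k] for k in 'pdKT']
    armfit(*a,(.538,-.077),n); jarcap(*a,(.538,-.077),n); tongue(*a,n)
    p,d,K,T=a
    m=cv2.cvtColor(p,cv2.COLOR_RGB2HSV); W=pts(K,T,d)
    w=(m[...,0]>8)&(m[...,0]<28)&(m[...,1]>50)&(m[...,2]>100)&(abs(W[...,2]-.03)<.004)&(np.hypot(W[...,0]-.538,W[...,1]+.077)<.13)
    v,u=np.nonzero(w); P=np.array([ray(K,T,x,y,.03)[:2] for x,y in zip(u,v)]); h=P[cv2.convexHull(P.astype(np.float32),returnPoints=False).ravel()]
    s=least_squares(lambda q:np.hypot(*(h-q[:2]).T)-.12,[.54,-.077],loss='soft_l1',f_scale=.001); print('deck',s.x)
E
```

```text
scene arms n 469 axis [ 0.5426 -0.0749] ang 38.07 rms 0.0042 z 0.2176
scene cap px [213, 171, 13, 8, 81] circ [ 0.5374 -0.1474] 0.0231 mean [ 0.5388 -0.1468]
scene no tongue
deck [ 0.5400225  -0.07597874]
side arms n 478 axis [ 0.5289 -0.0801] ang 37.97 rms 0.0051 z 0.2162
side cap px [288, 224, 16, 12, 155] circ [ 0.5219 -0.1563] 0.0281 mean [ 0.5222 -0.1559]
side tongue 198 [ 0.3892 -0.1373] ((0.388649582862854, -0.13743311166763306), (0.046182140707969666, 0.047538477927446365), 23.000110626220703)
deck [ 0.53311684 -0.07835129]
```

Call:
send_rows(deltas=[-2,-0.5,0,0,0,0,-2,-0.5,0,0,0,0,-2,-0.5,0,0,0,0,-1.5,-0.5,0,0,0,0,0,0,0,0,0,0])

```text
clock: 2.05
position: [0.5568, -0.0095, 0.3444]
tool_rot: [-179.9, 0.4, 88.9]
force: [-0.3, 0.7, 0.6]
gripper_width: 0.0004
```

Call:
send_rows(deltas=[0.7,0.2,1.5,0,0,0,0,0,1.5,0,0,0,0,0,1.5,0,0,0,0,0,1.5,0,0,0,0,0,0.5,0,0,0,0,0,0,0,0,0])

```text
clock: 2.8
position: [0.5591, 0.0057, 0.2728]
tool_rot: [-179.7, 0.1, 89.6]
force: [0.2, 0.1, 0.3]
gripper_width: 0.0006
```

Run:
```python
from h import *
p,d,K,T=grab('side'); np.savez('side2.npz',p=p,d=d,K=K,T=T)
save('pics/side2.png',cv2.resize(p[140:300,190:350],None,fx=3.75,fy=3.75,interpolation=cv2.INTER_CUBIC))
s=r.get_state(); print(s['position'],s['tool_rot'],s['gripper_width'],s['force'],s['clock'])
```

```text
[0.55915519 0.00570323 0.2731235 ] [-1.79750444e+02  9.39117591e-02  8.95607097e+01] 0.0007928626927417406 [-0.5288354   0.59945772  0.75180286] 2.85
```

View pics/side2.png

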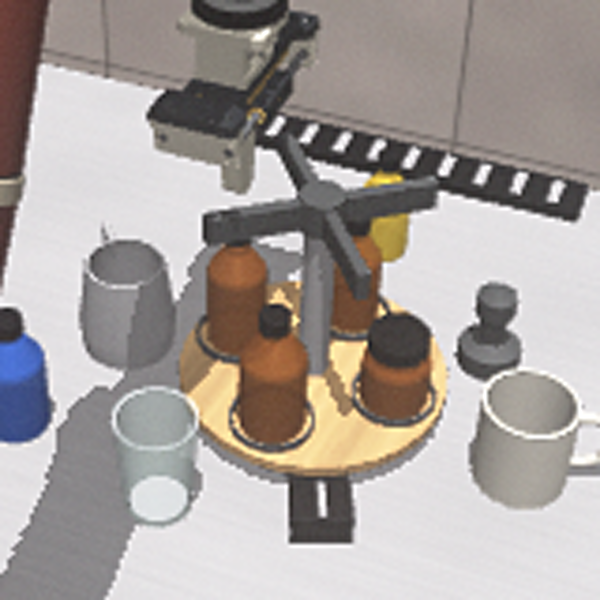

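Call:
send_rows(deltas=[-0.25,0.45,0,0,0,0,-0.25,0.45,0,0,0,0,-0.25,0.45,0,0,0,0,-0.25,0.45,0,0,0,0,-0.25,0.45,0,0,0,0,-0.3,0.35,0,0,0,0,-0.3,0.35,0,0,0,0,-0.3,0.35,0,0,0,0,-0.3,0.35,0,0,0,0,0,0,0,0,0,0])

```text
clock: 4.1
position: [0.5966, -0.0196, 0.2739]
tool_rot: [-179.6, -0.0, 89.6]
force: [0.7, 0.4, 0.3]
gripper_width: 0.0006
```

Run:
```python
from meas import *
for n in ['scene','side']:
    p,d,K,T=grab(n)
    armfit(p,d,K,T,(.542,-.075) if n=='scene' else (.529,-.080),n,25); jarcap(p,d,K,T,(.538,-.077),n)
    if n=='side': save('pics/side3.png',cv2.resize(p[140:300,190:350],None,fx=3.75,fy=3.75,interpolation=cv2.INTER_CUBIC))
s=r.get_state(); print(s['position'],s['tool_rot'],s['gripper_width'],s['force'],s['clock'])
```

```text
scene arms n 161 axis [ 0.5321 -0.0565] ang 29.34 rms 0.0068 z 0.2169
scene cap px [215, 170, 11, 7, 66] circ [ 0.5264 -0.1503] 0.0202 mean [ 0.5293 -0.1489]
side arms n 499 axis [ 0.5281 -0.0786] ang 30.19 rms 0.0072 z 0.2164
side cap px [286, 226, 16, 12, 150] circ [ 0.5106 -0.1534] 0.0277 mean [ 0.5104 -0.1525]
[ 0.59671681 -0.01944208  0.27401674] [-1.79593882e+02 -3.38925241e-02  8.95927229e+01] 0.0004329869947090931 [-0.69255705  0.20399352 -0.10986557] 4.2
```

View pics/side3.png

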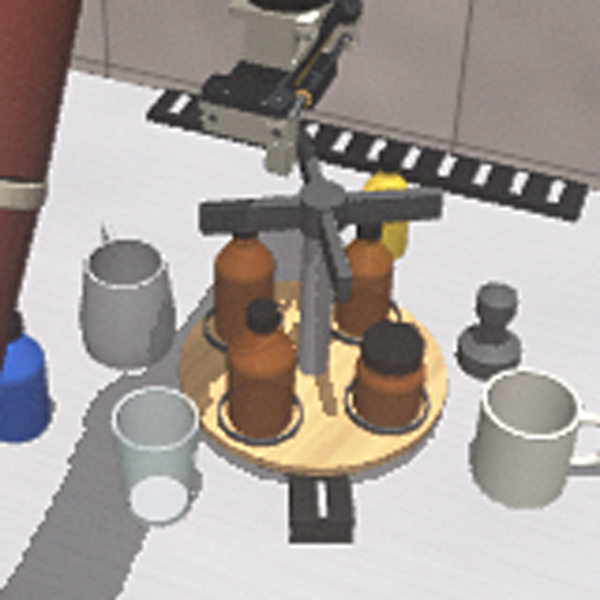

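Call:
send_rows(deltas=[-0.35,0.3,0,0,0,0,-0.35,0.3,0,0,0,0,-0.35,0.3,0,0,0,0,-0.4,0.25,0,0,0,0,-0.4,0.25,0,0,0,0,-0.4,0.25,0,0,0,0,-0.4,0.2,0,0,0,0,-0.4,0.15,0,0,0,0,-0.4,0.15,0,0,0,0,0,0,0,0,0,0])

```text
clock: 5.45
position: [0.6189, -0.0551, 0.2732]
tool_rot: [-179.5, -0.2, 89.7]
force: [-0.5, 1.6, -0.9]
gripper_width: 0.0004
```

Call:
send_rows(deltas=[-0.4,0.05,0,0,0,0,-0.4,0.05,0,0,0,0,-0.4,0,0,0,0,0,-0.4,0,0,0,0,0,-0.3,0,0,0,0,0,0,0,0,0,0,0])

```text
clock: 6.2
position: [0.62, -0.073, 0.2732]
tool_rot: [-179.5, -0.4, 89.7]
force: [-0.4, 2.1, 0.6]
gripper_width: 0.0005
```

Run:
```python
from meas import *
for n in ['scene','side']:
    p,d,K,T=grab(n)
    armfit(p,d,K,T,(.542,-.075) if n=='scene' else (.529,-.080),n,-14); jarcap(p,d,K,T,(.538,-.077),n); tongue(p,d,K,T,n)
    save(f'pics/{n}4.png',cv2.resize(p[140:300,190:350],None,fx=3.75,fy=3.75,interpolation=cv2.INTER_CUBIC))
s=r.get_state(); print(s['position'],s['tool_rot'],s['gripper_width'],s['force'],s['clock'])
```

```text
scene arms n 216 axis [ 0.5509 -0.0647] ang -2.29 rms 0.006 z 0.2169
scene cap px [239, 204, 7, 5, 8] circ [ 0.6152 -0.011 ] 0.0129 mean [ 0.6162 -0.0096]
scene tongue 33 [ 0.4037 -0.1179] ((0.40271127223968506, -0.12154078483581543), (0.039624717086553574, 0.01975075900554657), 28.03199577331543)
side arms n 504 axis [ 0.5289 -0.0789] ang -8.73 rms 0.0061 z 0.2162
side cap px [273, 232, 17, 12, 166] circ [ 0.4687 -0.1248] 0.0272 mean [ 0.4685 -0.1241]
side tongue 207 [ 0.3884 -0.1378] ((0.3887084722518921, -0.13757166266441345), (0.04618212580680847, 0.04783959686756134), 22.999950408935547)
[ 0.620134   -0.07304008  0.27322163] [-179.51869974   -0.3498517    89.7395872 ] 0.00036224129226940406 [-1.1380687   0.88682577 -0.78452882] 6.3
```

View pics/side4.png

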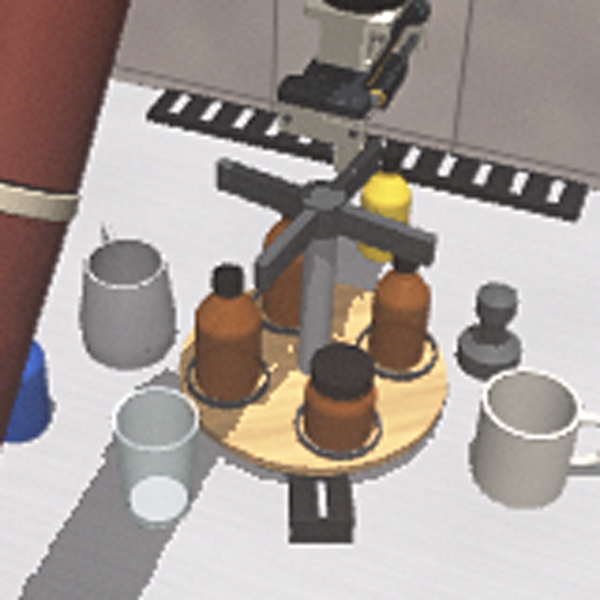

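View pics/scene4.png

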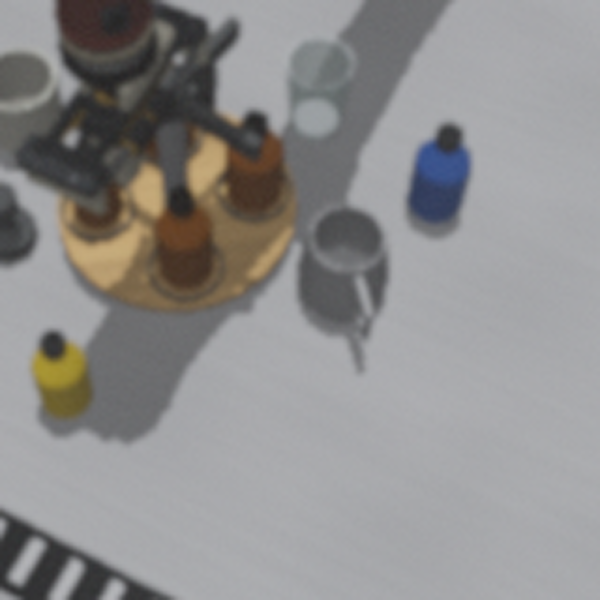

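Call:
send_rows(deltas=[-0.3,0,0,0,0,0,-0.3,0,0,0,0,0,-0.3,0,0,0,0,0,-0.3,0,0,0,0,0,-0.2,0,0,0,0,0,0,0,0,0,0,0])

```text
clock: 7.05
position: [0.6202, -0.0865, 0.2731]
tool_rot: [-179.5, -0.5, 89.8]
force: [-0.8, 3.1, -0.2]
gripper_width: 0.0009
```

```bash
cat > chk.py <<'E'
from meas import *
import sys
p,d,K,T=grab('side')
armfit(p,d,K,T,(.529,-.080),'side',-20); c=jarcap(p,d,K,T,(.538,-.077),'side'); tongue(p,d,K,T,'side')
x=c-[.5315,-.079]; print('jar ang',np.degrees(np.arctan2(-x[1],-x[0])),np.hypot(*x))
save(sys.argv[1],cv2.resize(p[140:300,190:350],None,fx=3.75,fy=3.75,interpolation=cv2.INTER_CUBIC))
s=r.get_state(); print(s['position'],s['tool_rot'],s['gripper_width'],s['force'],s['clock'])
E
python3 chk.py pics/side5.png
```

```text
side arms n 509 axis [ 0.5291 -0.0788] ang -19.78 rms 0.0063 z 0.2162
side cap px [268, 232, 16, 13, 169] circ [ 0.461 -0.111] 0.0278 mean [ 0.4606 -0.1106]
side tongue 203 [ 0.3891 -0.1379] ((0.3886760175228119, -0.137495219707489), (0.04618212580680847, 0.04800570011138916), 22.999950408935547)
jar ang 24.404194213353364 0.07740974406880237
[ 0.62021395 -0.08652191  0.27311759] [-179.52389325   -0.47008959   89.79894273] 0.0003111588079666301 [-0.85282865  3.16714743 -0.66744748] 7.1
```

View pics/side5.png

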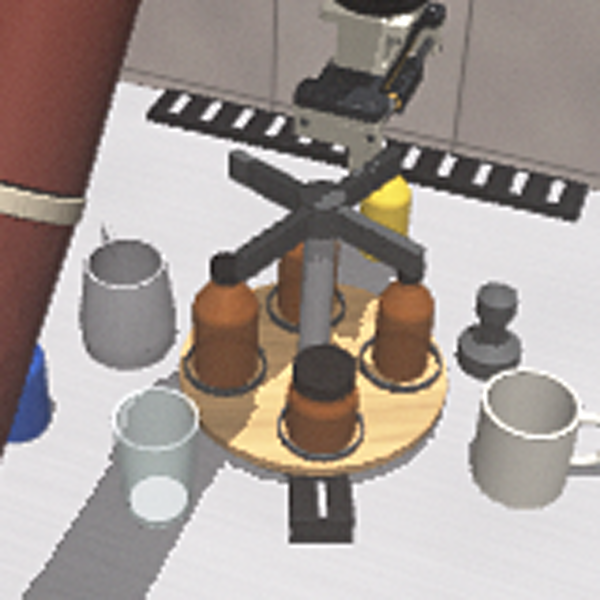

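Call:
send_rows(deltas=[-0.25,0,0,0,0,0,0,0,0,0,0,0,0,0,0,0,0,0])

```text
clock: 7.48
position: [0.6205, -0.0894, 0.2732]
tool_rot: [-179.6, -0.4, 89.8]
force: [-0.5, 3.7, 0.2]
gripper_width: 0.0006
```

```bash
python3 chk.py pics/side6.png
```

```text
side arms n 501 axis [ 0.5291 -0.0789] ang -21.92 rms 0.0061 z 0.2164
side cap px [267, 232, 17, 13, 166] circ [ 0.4609 -0.1089] 0.0273 mean [ 0.4603 -0.1086]
side tongue 197 [ 0.3892 -0.1374] ((0.38859209418296814, -0.13729482889175415), (0.046179939061403275, 0.047239068895578384), 23.000110626220703)
jar ang 22.967068700060064 0.07663930257999524
[ 0.62045722 -0.08937424  0.27316799] [-179.56979463   -0.44521835   89.80228168] 0.0006843560215847474 [-0.80103173  3.4955344  -0.74955117] 7.525
```

Call:
send_rows(deltas=[0.5,0,0,0,0,0,0.8,0,0,0,0,0,0.8,0,0,0,0,0,0,0,-1,0,0,0,0,0,-2,0,0,0,0,0,-2,0,0,0,0,0,-2,0,0,0,1,1,-2,0,0,0,2,1,0,0,0,0,0,0,0,0,0,0])

```text
clock: 8.78
position: [0.6429, -0.041, 0.3701]
tool_rot: [-180.0, 0.1, 89.6]
force: [-0.2, 0.5, -0.4]
gripper_width: 0.0007
```

Call:
send_rows(deltas=[3,1,0,0,0,0,3,1,0,0,0,0,3,0,0,0,0,0,2,0,0,0,0,0,0,0,0,0,0,0,0,0,0,0,0,0])

```text
clock: 9.52
position: [0.6623, 0.0667, 0.3639]
tool_rot: [-179.4, 0.6, 89.3]
force: [-0.2, -0.2, -0.1]
gripper_width: -0.0
```

```bash
python3 chk.py pics/side7.png
python3 - <<'E'
from meas import *
p,d,K,T=grab('scene'); armfit(p,d,K,T,(.542,-.075),'scene',-21); jarcap(p,d,K,T,(.54,-.076),'scene'); tongue(p,d,K,T,'scene'); save('pics/scene7.png',cv2.resize(p[110:250,160:320],None,fx=4,fy=4,interpolation=cv2.INTER_CUBIC))
E
```

```text
side arms n 488 axis [ 0.5286 -0.08  ] ang -22.37 rms 0.0053 z 0.2163
side cap px [267, 232, 17, 13, 169] circ [ 0.4598 -0.1083] 0.0278 mean [ 0.4598 -0.1088]
side tongue 195 [ 0.3895 -0.1373] ((0.38859108090400696, -0.13729527592658997), (0.046182140707969666, 0.047239068895578384), 23.000110626220703)
jar ang 22.196738317246517 0.07745916686704078
[0.66231002 0.06687133 0.36393427] [-179.38259909    0.59714788   89.3205256 ] 0.0005745647179656191 [ 0.13281678  0.07247524 -0.5144595 ] 9.575
scene arms n 338 axis [ 0.5423 -0.0749] ang -22.01 rms 0.0041 z 0.2179
scene cap px [241, 166, 3, 4, 7] circ [ 0.472  -0.0885] 0.0079 mean [ 0.4712 -0.0889]
scene no tongue
```

View pics/side7.png

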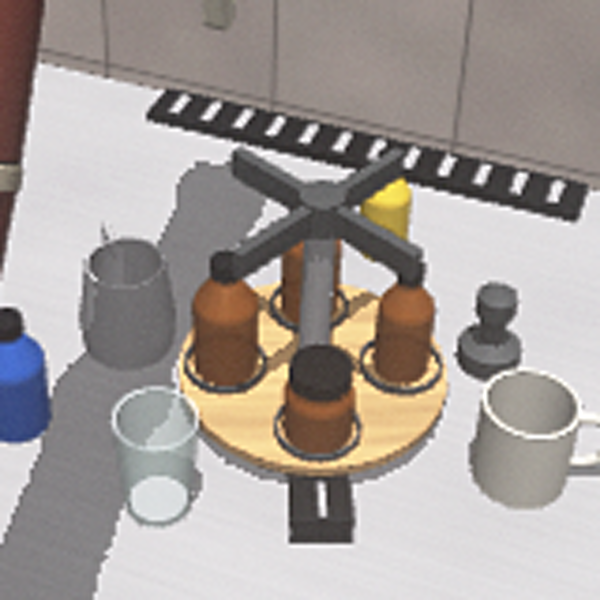

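View pics/scene7.png

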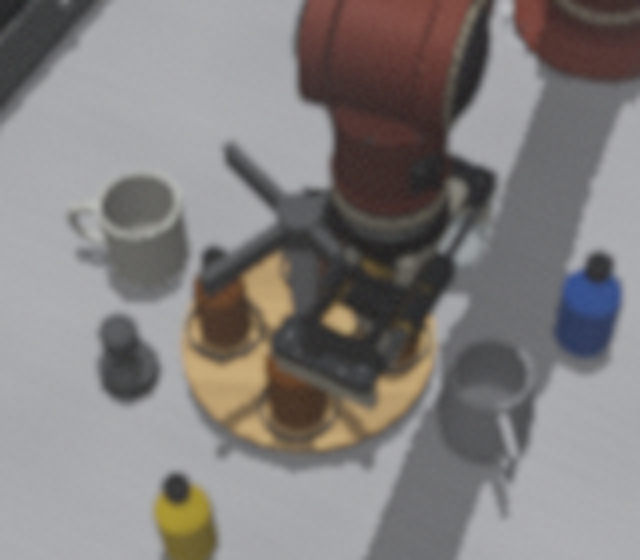

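```bash
python3 -c "
from rig import r
print(r.job_done())"
```

```text
the job is handed in; nothing more can be done
None
```

I pushed one arm of the handle with the closed fingers and turned the carousel about 60° clockwise, ending with the squat jar behind the tongue. I then backed the fingers off, raised the arm clear and handed the job in at about 9.6 s of the 45 s allowed. No verdict is reported, so the result rests on my own checks.

- **Alignment:** After the fingers let go, the jar was at 22.2° and its seat at 22.6–23.0°. The tongue's middle line measured 22.3–23.0°. That is within about 1°, or 1–2 mm against the 12 mm limit, and the jar was 77 mm from the axis.
- **Rest of the scene:** In the final side picture all four containers look upright and seated. The mug, glass, tamper and pitcher look unmoved. I judged this by eye and did not measure it. I did not check the spoon and can at all.
- **Force:** The measured wrist force while pushing stayed below 4 N in the readings I took.
- **Disagreements:** The side and scene cameras placed the axis up to about 14 mm apart at handle height and 7 mm at deck height, so I took the jar and tongue angles from the side camera only. In the final scene view the gripper hid the tongue and most of the jar's lid. That left the handle angle as the only cross-check from there: −22.0° against −22.4° from the side.

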